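# Chock the spare belt-grinder rollers

### The arm

A 6-joint arm with a two-finger parallel gripper is mounted at the origin on the work surface. World frame = base frame: x ahead of the robot, y to its left, z up, the work surface at z = 0. Lengths are in m, angles in rad, forces in N, time in s.
With the tool pointing down it reaches from about 0.25 to 0.775 m from the base axis. Payload 4 kg.
Tool frame: the origin (TCP) lies on the centre line of the jaws, within the pads' length; the fingertips stand 17 mm ahead of it and the grasp point (between the pads) lies 2 mm behind it; z points along the fingers, y is the line along which they close (so a half turn about z gives the same grasp; the last joint's range is limited). The gripper opens to 94 mm and grips with 3 to 60 N. Pads are 16 mm wide; open, the fingers measure 119 mm over their backs; the gripper's body (75 mm by 177 mm) begins 78 mm behind the grasp point.
Start: joints at [-1.445, 0.087, 1.371, -0, 1.684, -0.103], TCP at [0.125, -0.536, 0.223] pointing down, gripper open.
Joint ranges: [-3.1, 3.1], [-0.76, 2.03], [0.27, 2.55], [-1.08, 4.22], [0.17, 2.65], [-2.57, 2.57]. Speed limits (rad/s): [2.79, 2.79, 3.14, 3.14, 3.14, 3.14].

### API

Orientations are given as [roll, pitch, yaw] about the fixed x, y, z axes, in that order (R = Rz(yaw) Ry(pitch) Rx(roll)).
In Python, from bench import robot gives the robot as it stands.
- The arm moves only by the tool servo_tool, never from a script. Its argument "plan" is a list of rows, each a list of 7 numbers: the shift along the tool's x, y, z normalised to -1 to 1, where 1 is 0.1 m, then the turn, a rotation vector about the tool's x, y, z normalised to -1 to 1, where 1 is pi/2 rad, then the finger opening in mm, from 0 to 94. In form: [[x, y, z, ax, ay, az, gripper], ...]. A call has 1 to 12 rows; each row is the pose to reach, as a shift and turn from the pose commanded when the call began, along the tool's axes at that moment; what a row does not reach only later rows make up. A row lasts 1/12 s, in which the tool goes at most 41.7 mm and 7.16 degrees, less where a joint would pass 70% of its speed; a pose out of reach is approached as far as the arm can. A call with a number of a shift or a turn outside -1 to 1 is refused whole. A call with a gripper value outside its range is refused whole. The fingers move at their own pace and stop on an object; the grip force is fixed at half the most. Time passes only in rows, so rows that repeat a pose let the fingers close. It gives the time, the measured TCP pose, the force, the opening and the grip force at its end, in the units of the state.
- robot.get_obs(): the state, without advancing time (a new reading comes with each control period).
- robot.snapshot(name): name is "scene" or "side" or "wrist"; returns the picture (384x512x3 uint8, red, green, blue); there is no depth.
- robot.camera_params(name): a dict with "camera_matrix" (3x3 intrinsics, pixels), "rvec" (rotation vector, rad) and "tvec" (3), from world to camera coordinates, as OpenCV has them; the wrist camera has in their place "tool_from_camera" (4x4, takes a point from camera to tool coordinates, whose origin is the TCP and whose axes are the flange's). Camera axes: x right, y down, z forward; pixel columns grow to the right and rows downward; lengths in m; the calibration is good to about 2 mm. The wrist camera is an equidistant fisheye: a pixel r from the principal point sees the ray r / f radians off the axis. A picture is of the moment at which its call begins: read the wrist's pose just before it. camera_params takes no time and is no camera call.
- robot.close_job(): hands the job in; it is judged then, once.
Trained networks look in the newest picture that a camera, given by its name, has taken for a name from the list of things; names that differ only in an ending like _2 or _b are one class to them, and where a whole thing is asked for, a point or a joint stands for the part that bears it (a point fixed in the world has none). Each returns a list of dicts, best first, with "conf" (0 to 1); they miss things now and then, are a little off and sometimes report something else, mostly with a low value. They report only what shows in the picture. A call takes as long as a camera call. They do not tell look-alikes from the thing itself.
- robot.find_in(thing, camera): "extent" ([centre column, centre row, width, height] in pixels, round what is visible of it).
The state is a dict: "time": time; "joint_positions": joint angles; "qvel": joint speeds; "joint_torque": joint torques, N m; "tool_pos": TCP position; "ee_rot": TCP orientation; "wrist_force": force on the tool from outside, world axes, zero at the start; "wrist_torque": the same for the moment, N m; "width": finger opening in m; "finger_force": force on a finger pad.
Only numpy, scipy, OpenCV 4.12 (cv2) and the standard library are available. Lean on these libraries where they do the work, as an engineer would, in place of code of your own. Each camera call takes 0.05 s, during which the arm holds its last target. There are 200 camera calls.

### The job

Two spare rollers lie in a row against the steel angle on the bench and a third has strayed: lay it on its side at the open end of the row, parallel to the others with the ends about level, and chock the row with the timber wedge, ramp towards the rollers at about the middle of the last one. Push the wedge up snug so that angle, three rollers and wedge all close up and nothing can roll apart. Set things down rather than dropping them, and leave everything else on the bench where it is.

Things in the scene. Friction and masses are not known exactly. Their poses are not given: they have to be found in the camera images.
- stop: steel angle bolted to the bench (place and direction vary): upright leg 40 mm high, 200 long; flat leg behind it, 40 wide. Origin on the bench at the foot of the upright's outer face, mid-length; +x level out of that face, along the row; y along the angle; z up. In a tight row the axles are 25, 75, 125 mm from the face and the wedge's toe 138 mm
- roller_a: roller next to the angle, a few mm off it: aluminium drum 50 mm in diameter, face 110 mm long, an axle stub 15 mm in diameter and 15 mm long at each end (140 mm over all), about 0.45 kg, rolls freely. Origin at the middle of its axle (25 mm above the bench), x along the axle
- roller_b: second roller of the row, same as roller_a, on its far side from the angle, with a gap of 3 to 16 mm
- stray_roller: the strayed roller, same as roller_a, lying on its side elsewhere on the bench; origin at the middle of its axle, x along the axle (either way round is the same)
- chock: plain timber wedge, flat side down, elsewhere on the bench: 90 mm long (its x), 48 wide (its y), 45 high, about 0.11 kg. Origin at the centre of its underside, z up. Toe (3 mm high) at x = -45; a 45 degree ramp rises from it to x = -3; from there to x = +45 a plain block with a flat top. When the ramp touches a lying roller, the toe lies 13 mm out from under the axle
- chock_toe (a point): middle of the wedge's toe edge, on its underside
- offcut: the plain timber offcut, a bystander to be left in place: 85 x 60 x 40 mm high, rectangular, same timber as the wedge; origin at the centre of its underside
- hammer: the hammer, a bystander to be left in place: 260 mm long, lying; origin under its middle
- wrench: the wrench, a bystander to be left in place: 180 mm long, lying; origin under its middle
- whetstone: the whetstone, a bystander to be left in place: 60 x 200 x 25 mm high; origin at the centre of its underside
- oil_can: the oil can, a bystander to be left in place: steel, 72 mm in diameter, 130 mm high with a thin spout to 190 mm; origin at the centre of its underside
- spare_wheel: the spare grinding wheel, a bystander to be left in place: lying flat, 125 mm in diameter, 20 mm high; origin at the centre of its underside
- bolt_tin: the tin of bolts, a bystander to be left in place: open, 76 mm in diameter, 55 mm high; origin at the centre of its underside
- mug: the mug, a bystander to be left in place: white, 80 mm in diameter, 92 mm high; origin at the centre of its underside
Not all that is in view belongs to the job. Leave any blue or purple look-alike of the roller_b alone.

How it is judged:
At the end, for the whole second after the job is handed in: Rollers a, b, stray lie with axles 25, 75, 125 mm from the angle's face (-7/+10), parallel within 0.15 rad, middles within 40 mm of its middle. Wedge flat, square within 0.2 rad, toe 130 to 148.5 mm from the face and within 35 mm of the stray roller's middle. All at rest, released (x of roller_a in the frame of stop between 0.018 and 0.035 m and y of roller_a in the frame of stop between -0.04 and 0.04 m and height (world z) of each of roller_a, roller_b, stray_roller below 0.029 m and angle between the x axis of each of roller_a, roller_b, stray_roller and the y axis of stop, either way round below 0.15 rad and linear speed of each of roller_a, roller_b, stray_roller, chock below 0.02 m/s and x of roller_b in the frame of stop between 0.068 and 0.085 m and y of roller_b in the frame of stop between -0.04 and 0.04 m and x of stray_roller in the frame of stop between 0.118 and 0.135 m and y of stray_roller in the frame of stop between -0.04 and 0.04 m and x of chock_toe in the frame of stop between 0.13 and 0.1485 m and horizontal distance between chock_toe and stray_roller below 0.035 m and angle between the x axis of chock and the x axis of stop, either way round below 0.2 rad and angle between chock's own z axis and vertical below 0.06 rad and height (world z) of chock below 0.004 m); the robot touches nothing.
It fails at once if the stray roller is let fall (from more than about 20 mm) (height (world z) of stray_roller above 0.041 m and contact force between the fingers and stray_roller below 0.02 N and linear speed of stray_roller above 0.3 m/s).
It fails at once if the wedge is let fall (from more than about 20 mm) (height (world z) of chock above 0.016 m and contact force between the fingers and chock below 0.02 N and linear speed of chock above 0.3 m/s).
It fails at once if a bystander (offcut, hammer, wrench, whetstone, oil can, spare wheel, tin, mug) is moved by more than 30 mm (distance of any of offcut, hammer, wrench, whetstone, oil_can, spare_wheel, bolt_tin, mug from where it was at the start of the episode above 0.03 m).
It also fails if it takes over 61 s, if anything falls off the work surface, if the arm or the gripper's body presses on something with over 40 N, if the wrist force passes 120 N, or if a joint passes its speed limit or range.

## Working session

There is one attempt and no reset: what is moved stays moved. The work goes in short steps, Python scripts to look and compute and a tool call to move; the robot and the scene stay as the last step left them, time stands still between calls to the robot, and variables do not carry over. Pictures are saved under pics/ and viewed, at most 10 in all, crops included, and the job is handed in when it is done.

Besides the shell and the picture viewer there is one more tool, called after "Emit:" as name([rows], argument=value, ...), one row to a line, values as JSON. servo_tool: Moves the arm, as the interface text tells. Scaled input: -1 to 1 covers 0.1 m each way for a shift and pi/2 rad each way for a turn. Its arguments: {"type":"object","properties":{"plan":{"type":"array","items":{"type":"array","items":{"type":"number"}}}},"required":["plan"]}

```bash
mkdir -p pics
cat > h.py <<'E'
import numpy as np,cv2
from bench import robot
from scipy.spatial.transform import Rotation as R
def ray(cam,uv,z=0.):
    p=robot.camera_params(cam);K=np.array(p["camera_matrix"]);
    uv=np.array(uv,float)
    if cam=="wrist":
        o=robot.get_obs();T=np.array(p["tool_from_camera"])
        d=uv-K[:2,2]; d=d/[K[0,0],K[1,1]]; r=np.linalg.norm(d)
        v=np.r_[d/max(r,1e-9)*np.sin(r),np.cos(r)]
        Rt=R.from_euler('xyz',o["ee_rot"]).as_matrix()
        c=Rt@T[:3,3]+o["tool_pos"]; v=Rt@T[:3,:3]@v
    else:
        Rm=cv2.Rodrigues(np.array(p["rvec"],float))[0]; t=np.array(p["tvec"],float).ravel()
        c=-Rm.T@t; v=Rm.T@np.linalg.inv(K)@np.r_[uv,1]
    return c+v*(z-c[2])/v[2]
def snap(cam,name):
    im=robot.snapshot(cam); cv2.imwrite(f"pics/{name}.png",im[:,:,::-1]); return im
E
python3 - <<'E'
from h import *
a=snap("scene","s0");b=snap("side","d0")
print(robot.get_obs())
for c in("scene","side","wrist"):
  if c!="wrist":
    for t in["stop","roller_a","chock","offcut"]:
      for d in robot.find_in(t,c):print(c,t,round(d["conf"],2),np.round(d["extent"]),np.round(ray(c,d["extent"][:2],.02),3))
p=robot.camera_params("wrist");print(p)
E
```

```text
{'time': 0.1, 'joint_positions': array([-1.44510778e+00,  8.78542867e-02,  1.37205416e+00,  1.03591058e-05,
        1.68360532e+00, -1.03101872e-01]), 'qvel': array([ 5.40803361e-04, -3.89893207e-03, -4.95404082e-03, -3.89942729e-05,
        4.53959912e-04,  9.51893816e-04]), 'joint_torque': array([ 2.06506389e-03, -3.41252697e+01, -3.03302121e+01,  7.18994765e-02,
        3.03970731e-02, -1.05870599e-04]), 'tool_pos': array([ 0.12468115, -0.53522107,  0.22146068]), 'ee_rot': array([-3.13968280e+00, -2.07960062e-04,  2.28791374e-01]), 'wrist_force': array([-0.19412076, -0.14868964,  0.09124775]), 'wrist_torque': array([-0.01042924,  0.03950609,  0.05211462]), 'finger_force': 0.0, 'width': 0.09420685074443542}
scene stop 0.63 [193. 250.  23.  61.] [ 0.599 -0.254  0.02 ]
scene roller_a 0.94 [281. 199.  15.  36.] [0.515 0.067 0.02 ]
scene roller_a 0.79 [288. 146.  40.  19.] [0.271 0.227 0.02 ]
scene roller_a 0.67 [209. 245.  24.  46.] [ 0.602 -0.206  0.02 ]
scene roller_a 0.67 [120. 177.  38.  29.] [ 0.19 -0.35  0.02]
scene roller_a 0.65 [228. 241.  20.  38.] [ 0.611 -0.151  0.02 ]
scen
[... 498 characters left out ...]
_a 0.5 [161. 193.  29.  29.] [0.772 0.169 0.02 ]
side chock 0.94 [212. 273.  40.  31.] [0.406 0.346 0.02 ]
side offcut 0.95 [218. 232.  28.  27.] [0.501 0.216 0.02 ]
{'camera_matrix': array([[297.31863964,   0.        , 259.53219094],
       [  0.        , 297.31863964, 197.00994516],
       [  0.        ,   0.        ,   1.        ]]), 'tool_from_camera': array([[ 3.97384384e-04, -9.60598660e-01, -2.77938945e-01,
         8.18322216e-02],
       [ 9.99999883e-01,  3.04973436e-04,  3.75720156e-04,
         3.64949351e-04],
       [-2.76152284e-04, -2.77939062e-01,  9.60598668e-01,
        -1.62444176e-01],
       [ 0.00000000e+00,  0.00000000e+00,  0.00000000e+00,
         1.00000000e+00]])}
```

View pics/s0.png

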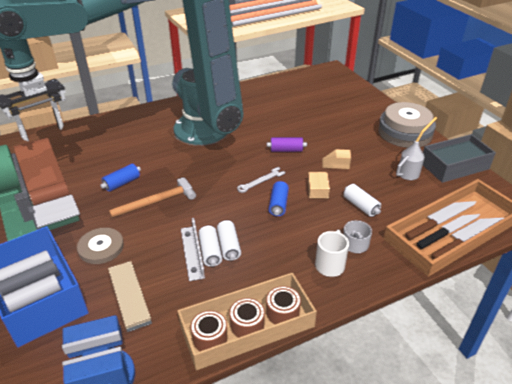

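View pics/d0.png

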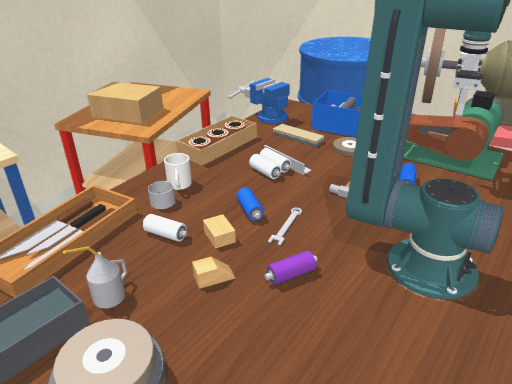

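Emit:
servo_tool([
  [1, -0.93, -0.2, 0, 0, 0, 94],
  [1, -0.93, -0.2, 0, 0, 0, 94],
  [1, -0.93, -0.2, 0, 0, 0, 94],
  [1, -0.93, -0.2, 0, 0, 0, 94],
])

```text
time: 0.83
tool_pos: [0.2033, -0.4193, 0.2441]
ee_rot: [3.14, -0.002, 0.232]
wrist_force: [0.5, -0.1, 1.0]
width: 0.0941
finger_force: 0.0
```

Emit:
servo_tool([
  [1, -0.93, -0.2, 0, 0, 0, 94],
  [1, -0.93, -0.2, 0, 0, 0, 94],
  [1, -0.93, -0.2, 0, 0, 0, 94],
  [1, -0.93, -0.2, 0, 0, 0, 94],
])

```text
time: 1.17
tool_pos: [0.2794, -0.3061, 0.2641]
ee_rot: [3.14, -0.003, 0.233]
wrist_force: [-0.3, -0.5, -0.5]
width: 0.0938
finger_force: 0.0
```

Emit:
servo_tool([
  [1, -0.93, -0.2, 0, 0, 0, 94],
  [1, -0.93, -0.2, 0, 0, 0, 94],
  [1, -0.93, -0.2, 0, 0, 0, 94],
  [1, -0.93, -0.2, 0, 0, 0, 94],
])

```text
time: 1.5
tool_pos: [0.3558, -0.1925, 0.2839]
ee_rot: [3.141, -0.003, 0.234]
wrist_force: [0.7, -0.6, -0.1]
width: 0.094
finger_force: 0.0
```

Emit:
servo_tool([
  [1, -0.93, -0.2, 0, 0, 0, 94],
  [1, -0.93, -0.2, 0, 0, 0, 94],
  [1, -0.93, -0.2, 0, 0, 0, 94],
  [1, -0.93, -0.2, 0, 0, 0, 94],
])

```text
time: 1.83
tool_pos: [0.4322, -0.079, 0.3033]
ee_rot: [-3.141, -0.003, 0.234]
wrist_force: [-0.0, -1.2, -0.5]
width: 0.0939
finger_force: 0.0
```

Emit:
servo_tool([
  [1, -0.93, -0.2, 0, 0, 0, 94],
  [1, -0.93, -0.2, 0, 0, 0, 94],
  [1, -0.93, -0.2, 0, 0, 0, 94],
  [1, -0.93, -0.2, 0, 0, 0, 94],
  [1, -0.93, -0.2, 0, 0, 0, 94],
])

```text
time: 2.25
tool_pos: [0.5076, 0.0328, 0.3221]
ee_rot: [-3.141, 0.0, 0.233]
wrist_force: [-0.5, -0.1, 0.6]
width: 0.0936
finger_force: 0.0
```

Run:
```python
from h import *
o=robot.get_obs();print(o["time"],o["tool_pos"],o["ee_rot"],o["joint_positions"])
snap("wrist","w0")
for t in["stop","roller_a","chock","offcut"]:
      for d in robot.find_in(t,"wrist"):print(t,round(d["conf"],2),np.round(d["extent"]),np.round(ray("wrist",d["extent"][:2],.02),3))
```

```text
2.25 [0.50763535 0.03278244 0.32209673] [-3.14137951e+00  1.68050027e-04  2.33256046e-01] [-4.71117752e-02 -3.02853942e-03  1.26862832e+00  1.66000029e-04
  1.87621333e+00  1.29047842e+00]
stop 0.97 [423. 162.  66.  99.] [ 0.583 -0.248  0.02 ]
roller_a 0.82 [245. 160.  68.  69.] [0.509 0.053 0.02 ]
roller_a 0.8 [384. 134.  50.  76.] [ 0.607 -0.159  0.02 ]
roller_a 0.77 [412. 144.  54.  72.] [ 0.605 -0.216  0.02 ]
roller_a 0.75 [122. 263.  39.  42.] [0.265 0.244 0.02 ]
roller_a 0.69 [480. 244.  45.  46.] [ 0.46 -0.47  0.02]
chock 0.7 [ 85. 182.  57.  51.] [0.411 0.331 0.02 ]
offcut 0.89 [155. 145.  61.  63.] [0.503 0.203 0.02 ]
```

View pics/w0.png

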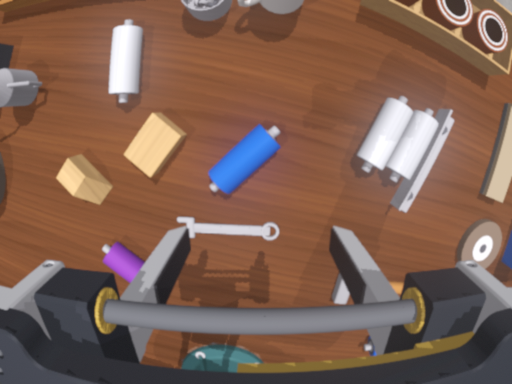

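Run:
```python
from h import *
def P(n,l,z):
    q=[ray("wrist",u,z)[:2] for u in l];print(n,np.round(q,3).tolist());return q
for n,l in dict(stray=[(129,22),(123,100)],b=[(404,98),(365,170)],a=[(430,110),(395,180)]).items():
    q=P(n,l,.025);m=(q[0]+q[1])/2;d=q[0]-q[1];print(m.round(4),np.degrees(np.arctan2(d[1],d[0])).round(1),np.linalg.norm(d))
P("angle top z.04",[(450,110),(403,210),(443,110),(393,203)],.04)
P("chock bottom?",[(58,177),(82,155),(68,196),(98,203),(111,185)],.0)
P("chock top",[(58,177),(82,155),(68,196),(98,203),(111,185)],.045)
P("blue",[(276,130),(212,190)],.025)
im=cv2.imread("pics/w0.png")
a=cv2.resize(im[140:215,40:130],None,fx=6,fy=6,interpolation=cv2.INTER_CUBIC)[:, :480]
b=cv2.resize(im[90:215,340:465],None,fx=3.6,fy=3.6,interpolation=cv2.INTER_CUBIC)
h=min(len(a),len(b));cv2.imwrite("pics/c0.png",np.hstack([a[:h,:345*1],b[:h]])[:600,:800])
```

```text
stray [[0.698, 0.292], [0.566, 0.271]]
[0.6322 0.2816] 9.0 0.13358682644276137
b [[0.675, -0.177], [0.54, -0.141]]
[ 0.6072 -0.1591] -14.7 0.1395882371155316
a [[0.672, -0.232], [0.537, -0.201]]
[ 0.6046 -0.2167] -12.9 0.13853936441337597
angle top z.04 [[0.684, -0.264], [0.493, -0.227], [0.678, -0.249], [0.5, -0.203]]
chock bottom? [[0.399, 0.412], [0.454, 0.355], [0.366, 0.385], [0.368, 0.311], [0.41, 0.286]]
chock top [[0.417, 0.378], [0.466, 0.327], [0.386, 0.353], [0.388, 0.287], [0.426, 0.263]]
blue [[0.566, 0.016], [0.45, 0.094]]
```

View pics/c0.png

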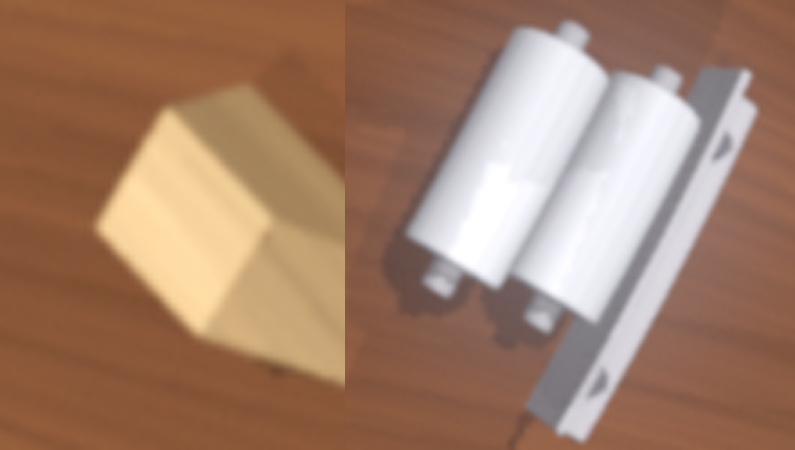

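Emit:
servo_tool([
  [0.6, -0.71, 0.5, 0, 0, 0, 94],
  [0.6, -0.71, 0.5, 0, 0, 0, 94],
  [0.6, -0.71, 0.5, 0, 0, 0, 94],
])

```text
time: 2.75
tool_pos: [0.5485, 0.1139, 0.2703]
ee_rot: [-3.14, 0.002, 0.227]
wrist_force: [-1.0, 0.1, 0.2]
width: 0.0938
finger_force: 0.0
```

Emit:
servo_tool([
  [0.6, -0.71, 0.5, 0, 0, 0, 94],
  [0.6, -0.71, 0.5, 0, 0, 0, 94],
  [0.6, -0.71, 0.5, 0, 0, 0, 94],
])

```text
time: 3.0
tool_pos: [0.5908, 0.1972, 0.2194]
ee_rot: [-3.141, 0.003, 0.228]
wrist_force: [-0.7, -0.3, -0.6]
width: 0.0942
finger_force: 0.0
```

Emit:
servo_tool([
  [0.58, -0.71, 0.5, 0, 0, 0.05, 94],
  [0.58, -0.71, 0.5, 0, 0, 0.05, 94],
  [0.58, -0.71, 0.5, 0, 0, 0.05, 94],
  [0.58, -0.71, 0.5, 0, 0, 0.05, 94],
])

```text
time: 3.33
tool_pos: [0.6304, 0.2795, 0.1671]
ee_rot: [3.141, 0.007, 0.152]
wrist_force: [-0.5, 0.2, -1.1]
width: 0.0937
finger_force: 0.0
```

Run:
```python
from h import *
o=robot.get_obs();print(o["time"],o["tool_pos"],o["ee_rot"],o["joint_positions"])
snap("wrist","w1")
for t in["roller_a","bolt_tin","mug","chock"]:
      for d in robot.find_in(t,"wrist"):print(t,round(d["conf"],2),np.round(d["extent"]),np.round(ray("wrist",d["extent"][:2],.025),3))
```

```text
3.3333 [0.63039707 0.27951705 0.16709882] [3.14112754 0.00738578 0.15178129] [3.34749581e-01 4.21214073e-01 1.07193934e+00 8.89682937e-04
 1.65578634e+00 1.75383517e+00]
roller_a 0.93 [418. 276.  49.  35.] [0.545 0.046 0.025]
roller_a 0.7 [506. 262.  12.  43.] [ 0.574 -0.131  0.025]
roller_a 0.51 [254. 187.  54. 131.] [0.633 0.283 0.025]
roller_a 0.48 [467.  83.  90.  80.] [0.803 0.048 0.025]
roller_a 0.37 [346. 354.  59.  15.] [0.4   0.109 0.025]
bolt_tin 0.7 [376.  87.  82.  77.] [0.764 0.168 0.025]
mug 0.84 [467.  82.  90.  76.] [0.807 0.045 0.025]
mug 0.4 [377.  88.  82.  81.] [0.765 0.167 0.025]
chock 0.88 [193. 329.  73.  55.] [0.423 0.339 0.025]
```

View pics/w1.png

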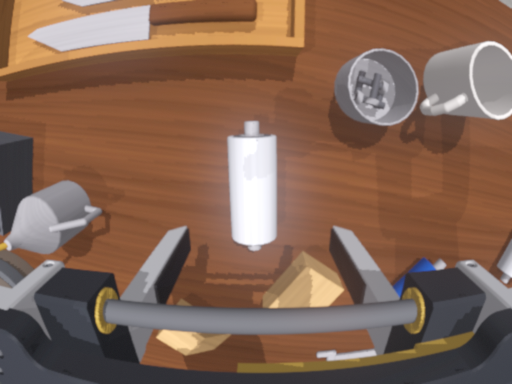

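Emit:
servo_tool([
  [0.03, -0.03, 0.4, 0, 0, 0, 94],
  [0.03, -0.03, 0.7, 0, 0, 0, 94],
  [0.03, -0.03, 0.7, 0, 0, 0, 94],
])

```text
time: 3.83
tool_pos: [0.6302, 0.279, 0.0962]
ee_rot: [3.139, 0.011, 0.148]
wrist_force: [-1.0, -0.5, -2.2]
width: 0.0941
finger_force: 0.0
```

Emit:
servo_tool([
  [0, 0, 0.4, 0, 0, 0, 94],
  [0, 0, 0.72, 0, 0, 0, 94],
  [0, 0, 0.72, 0, 0, 0, 94],
  [0, 0, 0.72, 0, 0, 0, 30],
  [0, 0, 0.72, 0, 0, 0, 30],
  [0, 0, 0.72, 0, 0, 0, 30],
  [0, 0, 0.72, 0, 0, 0, 30],
  [0, 0, 0.72, 0, 0, 0, 30],
])

```text
time: 4.5
tool_pos: [0.6352, 0.2823, 0.0333]
ee_rot: [-3.141, -0.004, 0.15]
wrist_force: [1.2, 0.5, 0.9]
width: 0.0636
finger_force: 0.0
```

Emit:
servo_tool([
  [0, 0, 0.09, 0, 0, 0, 62],
  [0, 0, 0.09, 0, 0, 0, 30],
  [0, 0, 0.09, 0, 0, 0, 30],
  [0, 0, 0.09, 0, 0, 0, 30],
  [0, 0, 0.09, 0, 0, 0, 30],
  [0, 0, 0.09, 0, 0, 0, 30],
  [0, 0, 0.09, 0, 0, 0, 30],
])

```text
time: 5.08
tool_pos: [0.6333, 0.2816, 0.0205]
ee_rot: [3.141, 0.002, 0.15]
wrist_force: [0.3, 0.2, -3.2]
width: 0.0495
finger_force: 29.9
```

Emit:
servo_tool([
  [0, 0, -0.3, 0, 0, 0, 30],
  [0, 0, -0.7, 0, 0, 0, 30],
  [0, 0, -1, 0, 0, 0, 30],
  [0, 0, -1, 0, 0, 0, 30],
])

```text
time: 5.42
tool_pos: [0.6379, 0.2832, 0.131]
ee_rot: [-3.139, -0.015, 0.15]
wrist_force: [1.9, 0.2, -2.1]
width: 0.0496
finger_force: 29.9
```

Run:
```python
from h import *
o=robot.get_obs();print(o["time"],o["tool_pos"],o["ee_rot"],o["width"],o["finger_force"],o["wrist_force"])
```

```text
5.4167 [0.63792207 0.2832203  0.13096248] [-3.13890745 -0.01544603  0.15025522] 0.04956656471611674 29.942082166671753 [ 1.90810667  0.1515703  -2.10237323]
```

Emit:
servo_tool([
  [-0.22, 0.83, -0.3, 0, 0, 0, 30],
  [-0.22, 0.83, -0.3, 0, 0, 0, 30],
])

```text
time: 5.58
tool_pos: [0.6237, 0.2043, 0.1463]
ee_rot: [3.141, 0.004, 0.154]
wrist_force: [0.4, -0.7, -3.6]
width: 0.0498
finger_force: 29.9
```

Emit:
servo_tool([
  [-0.22, 0.83, -0.3, 0, 0, 0, 30],
  [-0.22, 0.83, -0.3, 0, 0, 0, 30],
])

```text
time: 5.75
tool_pos: [0.6154, 0.124, 0.1746]
ee_rot: [3.141, 0.003, 0.151]
wrist_force: [0.9, -0.8, -4.6]
width: 0.0493
finger_force: 29.9
```

Emit:
servo_tool([
  [-0.22, 0.83, 0, 0, 0, 0, 30],
  [-0.22, 0.83, 0, 0, 0, 0, 30],
])

```text
time: 5.92
tool_pos: [0.6072, 0.0409, 0.1762]
ee_rot: [3.141, -0.001, 0.151]
wrist_force: [-0.0, -0.5, -4.2]
width: 0.0494
finger_force: 29.9
```

Emit:
servo_tool([
  [-0.22, 0.83, 0, 0, 0, 0.23, 30],
  [-0.22, 0.83, 0, 0, 0, 0.23, 30],
  [-0.22, 0.83, 0, 0, 0, 0.23, 30],
  [-0.22, 0.83, 0, 0, 0, 0.23, 30],
])

```text
time: 6.25
tool_pos: [0.5972, -0.0457, 0.1744]
ee_rot: [3.141, 0.003, -0.218]
wrist_force: [0.2, 0.8, -3.6]
width: 0.0492
finger_force: 29.9
```

Run:
```python
from h import *
o=robot.get_obs();print(o["time"],o["tool_pos"],o["ee_rot"],o["width"],o["finger_force"])
im=snap("wrist","w2")
for t in["roller_a","stop"]:
      for d in robot.find_in(t,"wrist"):print(t,round(d["conf"],2),np.round(d["extent"]),np.round(ray("wrist",d["extent"][:2],.025),3))
```

```text
6.25 [ 0.59717099 -0.04568405  0.17440502] [ 3.14107392e+00  2.99270731e-03 -2.17760447e-01] 0.04920017919923599 29.940175116062164
roller_a 0.93 [191. 251.  42.  57.] [0.54  0.053 0.025]
roller_a 0.89 [353. 159.  52. 126.] [ 0.611 -0.15   0.025]
roller_a 0.57 [398. 152.  50. 122.] [ 0.608 -0.206  0.025]
stop 0.98 [422. 161.  46. 167.] [ 0.594 -0.236  0.025]
stop 0.33 [509. 223.   4.  43.] [ 0.472 -0.399  0.025]
```

View pics/w2.png

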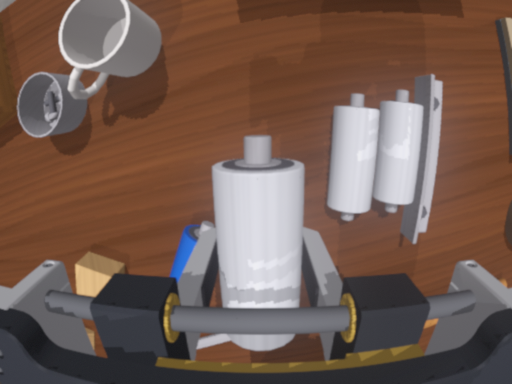

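Run:
```python
from h import *
def P(n,l,z):
    q=np.array([ray("wrist",u,z)[:2] for u in l]);d=q[0]-q[1];print(n,q.round(3).tolist(),q.mean(0).round(4),np.degrees(np.arctan2(d[1],d[0])).round(1),np.linalg.norm(d).round(3));return q
P("b",[(357,96),(347.5,219)],.025)
P("a",[(402,91),(391,211)],.025)
P("foot",[(418,77),(404,235)],0)
P("top",[(433,78),(413,240)],.04)
im=cv2.imread("pics/w2.png")
cv2.imwrite("pics/c2.png",cv2.resize(im[65:250,320:450],None,fx=3.2,fy=3.2,interpolation=cv2.INTER_CUBIC))
```

```text
b [[0.678, -0.165], [0.543, -0.134]] [ 0.6103 -0.1496] -12.9 0.139
a [[0.677, -0.221], [0.54, -0.19]] [ 0.6087 -0.2051] -12.8 0.14
foot [[0.692, -0.26], [0.49, -0.218]] [ 0.5912 -0.2391] -11.8 0.207
top [[0.688, -0.256], [0.502, -0.212]] [ 0.5953 -0.234 ] -13.5 0.191
```

View pics/c2.png

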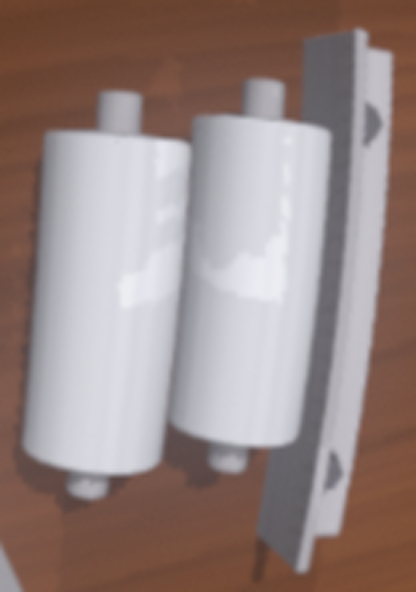

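Emit:
servo_tool([
  [0.4, 0.24, 0, 0, 0, 0, 30],
  [0.4, 0.24, 0.4, 0, 0, 0, 30],
  [0.4, 0.24, 0.8, 0, 0, 0, 30],
  [0.4, 0.24, 0.95, 0, 0, 0, 30],
  [0.4, 0.24, 1, 0, 0, 0, 30],
])

```text
time: 6.82
tool_pos: [0.6291, -0.072, 0.0699]
ee_rot: [-3.141, 0.011, -0.207]
wrist_force: [-1.0, -0.0, -4.6]
width: 0.0495
finger_force: 29.9
```

Emit:
servo_tool([
  [0, 0, 0.1, 0, 0, 0, 30],
  [0, 0, 0.2, 0, 0, 0, 30],
  [0, 0, 0.3, 0, 0, 0, 30],
  [0, 0, 0.35, 0, 0, 0, 30],
  [0, 0, 0.4, 0, 0, 0, 30],
  [0, 0, 0.4, 0, 0, 0, 30],
  [0, 0, 0.4, 0, 0, 0, 30],
])

```text
time: 7.4
tool_pos: [0.6326, -0.0747, 0.0367]
ee_rot: [3.142, -0.0, -0.211]
wrist_force: [0.7, -1.0, -2.7]
width: 0.0495
finger_force: 29.9
```

Emit:
servo_tool([
  [0, 0, 0.05, 0, 0, 0, 30],
  [0, 0, 0.1, 0, 0, 0, 30],
  [0, 0, 0.12, 0, 0, 0, 30],
  [0, 0, 0.14, 0, 0, 0, 30],
  [0, 0, 0.15, 0, 0, 0, 30],
  [0, 0, 0.15, 0, 0, 0, 30],
  [0, 0, 0.15, 0, 0, 0, 30],
])

```text
time: 7.98
tool_pos: [0.6324, -0.0747, 0.0214]
ee_rot: [3.142, -0.0, -0.211]
wrist_force: [0.4, -0.5, -2.9]
width: 0.0496
finger_force: 29.9
```

Emit:
servo_tool([
  [0, 0, 0.01, 0, 0, 0, 52],
  [0, 0, 0.01, 0, 0, 0, 56],
  [0, 0, 0.01, 0, 0, 0, 60],
  [0, 0, 0.01, 0, 0, 0, 64],
  [0, 0, 0.01, 0, 0, 0, 64],
  [0, 0, -0.1, 0, 0, 0, 64],
  [0, 0, -0.3, 0, 0, 0, 64],
  [0, 0, -0.6, 0, 0, 0, 64],
  [0, 0, -1, 0, 0, 0, 64],
  [0, 0, -1, 0, 0, 0, 64],
])

```text
time: 8.82
tool_pos: [0.6373, -0.0755, 0.1325]
ee_rot: [-3.142, -0.017, -0.211]
wrist_force: [0.7, 0.3, 0.9]
width: 0.064
finger_force: 0.0
```

Emit:
servo_tool([
  [0, 0, -0.5, 0, 0, 0, 80],
  [0, 0, -0.9, 0, 0, 0, 80],
  [0, 0, -0.9, 0, 0, 0, 80],
])

```text
time: 9.07
tool_pos: [0.6355, -0.0752, 0.2219]
ee_rot: [-3.142, -0.016, -0.211]
wrist_force: [-0.5, 0.3, 1.9]
width: 0.0791
finger_force: 0.0
```

Run:
```python
from h import *
o=robot.get_obs();print(o["time"],o["tool_pos"],o["ee_rot"],o["joint_positions"])
im=snap("wrist","w3")
for d in robot.find_in("roller_a","wrist"):print(round(d["conf"],2),np.round(d["extent"]),np.round(ray("wrist",d["extent"][:2],.025),3))
# wedge from w0: top corners / toe corners
p=robot.camera_params("wrist")
o0=dict(tool_pos=np.array([.50763535,.03278244,.32209673]),ee_rot=[-3.14138,.000168,.233256])
g=robot.get_obs
import h
class F: 
    camera_params=staticmethod(lambda c:p); get_obs=staticmethod(lambda:o0)
h.robot=F
for z,l in((.045,[(56.3,178),(68,158),(85,176.7),(73.3,195.3)]),(.003,[(111,185),(98,203)])):
    print(z,np.round([h.ray("wrist",u,z)[:2] for u in l],3).tolist())
```

```text
9.0667 [ 0.63549295 -0.07520205  0.22186902] [-3.14158086 -0.01592232 -0.21093012] [-2.06319836e-01  2.77691388e-01  1.15107420e+00 -6.21028901e-05
  1.69690486e+00  1.57539821e+00]
0.83 [325. 189.  45. 108.] [ 0.609 -0.154  0.025]
0.77 [198. 275.  30.  59.] [0.524 0.036 0.025]
0.74 [ 64. 139.  58.  61.] [0.755 0.177 0.025]
0.045 [[0.414, 0.386], [0.455, 0.361], [0.43, 0.321], [0.39, 0.344]]
0.003 [[0.411, 0.288], [0.37, 0.313]]
```

View pics/w3.png

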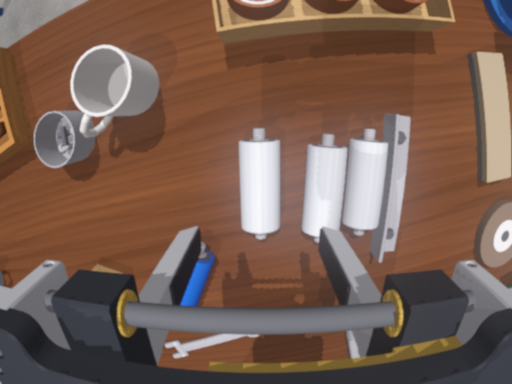

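Emit:
servo_tool([
  [-0.75, -0.93, 0, 0, 0, 0, 80],
  [-0.75, -0.93, 0, 0, 0, 0, 80],
  [-0.75, -0.93, 0, 0, 0, 0, 80],
])

```text
time: 9.42
tool_pos: [0.5767, 0.0332, 0.2089]
ee_rot: [3.142, 0.004, -0.212]
wrist_force: [0.6, -0.5, -0.9]
width: 0.0799
finger_force: 0.0
```

Emit:
servo_tool([
  [-0.75, -0.93, 0, 0, 0, 0, 80],
  [-0.75, -0.93, 0, 0, 0, 0, 80],
  [-0.75, -0.93, 0, 0, 0, 0, 80],
])

```text
time: 9.67
tool_pos: [0.5223, 0.1405, 0.2092]
ee_rot: [3.141, 0.004, -0.211]
wrist_force: [0.6, 0.6, -0.6]
width: 0.0801
finger_force: 0.0
```

Emit:
servo_tool([
  [-0.75, -0.93, 0, 0, 0, 0, 80],
  [-0.75, -0.93, 0, 0, 0, 0, 80],
  [-0.75, -0.93, 0, 0, 0, 0, 80],
])

```text
time: 9.92
tool_pos: [0.4684, 0.247, 0.2093]
ee_rot: [3.14, 0.003, -0.21]
wrist_force: [0.4, -0.4, 0.3]
width: 0.0797
finger_force: 0.0
```

Emit:
servo_tool([
  [-0.75, -0.93, 0, 0, 0, -0.79, 80],
  [-0.75, -0.93, 0, 0, 0, -0.79, 80],
  [-0.75, -0.93, 0, 0, 0, -0.79, 80],
  [-0.75, -0.93, 0, 0, 0, -0.79, 80],
  [-0.75, -0.93, 0, 0, 0, -0.79, 80],
  [-0.75, -0.93, 0, 0, 0, -0.79, 80],
  [-0.75, -0.93, 0, 0, 0, -0.79, 80],
  [-0.75, -0.93, 0, 0, 0, -0.79, 80],
  [-0.75, -0.93, 0, 0, 0, -0.79, 80],
  [-0.75, -0.93, 0, 0, 0, -0.79, 80],
  [-0.75, -0.93, 0, 0, 0, -0.79, 80],
])

```text
time: 10.83
tool_pos: [0.4162, 0.3515, 0.2092]
ee_rot: [-3.14, 0.003, 1.032]
wrist_force: [-1.1, -0.2, 0.3]
width: 0.08
finger_force: 0.0
```

Run:
```python
from h import *
o=robot.get_obs();print(o["time"],o["tool_pos"],o["ee_rot"],o["joint_positions"])
im=snap("wrist","w4")
for t in["chock","oil_can","offcut"]:
  for d in robot.find_in(t,"wrist"):print(t,round(d["conf"],2),np.round(d["extent"]),np.round(ray("wrist",d["extent"][:2],.025),3))
```

```text
10.8333 [0.41619558 0.35146716 0.20918167] [-3.14008529  0.003368    1.03177092] [ 5.97219971e-01  8.11967507e-02  1.40341857e+00 -5.08678106e-05
  1.66066691e+00  1.13624344e+00]
chock 0.74 [267. 191.  46.  67.] [0.418 0.336 0.025]
oil_can 0.93 [298.  18.  75.  36.] [0.558 0.497 0.025]
offcut 0.95 [372. 238.  67.  53.] [0.507 0.207 0.025]
```

View pics/w4.png

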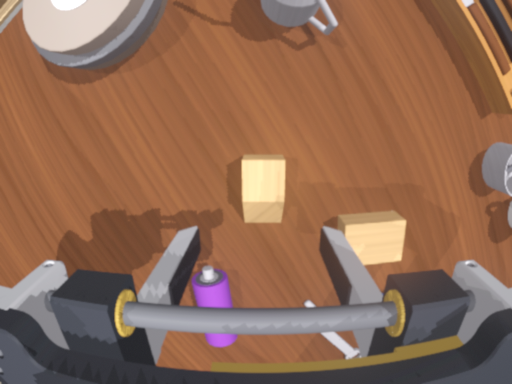

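Run:
```python
from h import *
im=cv2.imread("pics/w4.png")[150:228,236:292].astype(int)
print("top edges gray col profile row30:",im[30].sum(1)//3)
print("col 28:",im[:,28].sum(1)//3)
for z,l in((.045,[(242.5,163),(285,163),(243,199),(284,199)]),(.003,[(243.5,222),(283,222)])):
    print(z,np.round([ray("wrist",u,z)[:2] for u in l],3).tolist())
```

```text
top edges gray col profile row30: [ 96  96  96  97 101 135 191 217 223 224 223 223 225 226 227 227 227 227
 227 226 227 228 228 229 228 227 226 224 222 221 221 221 221 221 222 223
 223 223 221 220 219 216 213 214 216 218 219 215 195 145 115 115 118 119
 120 118]
col 28: [118 119 119 122 131 144 148 151 155 175 205 219 221 222 222 222 222 222
 222 222 222 222 222 222 222 222 222 222 222 222 222 222 222 222 222 222
 222 222 222 222 222 222 222 222 222 222 222 222 222 221 219 209 190 184
 184 184 184 183 182 180 177 174 173 175 176 178 179 179 179 178 176 170
 150 124 114 115 115 116]
0.045 [[0.414, 0.383], [0.455, 0.359], [0.393, 0.347], [0.433, 0.323]]
0.003 [[0.368, 0.31], [0.413, 0.283]]
```

Emit:
servo_tool([
  [0.05, 0.06, 0.3, 0, 0, 0, 80],
  [0.05, 0.06, 0.7, 0, 0, 0, 80],
  [0.05, 0.06, 1, 0, 0, 0, 80],
  [0.05, 0.06, 1, 0, 0, 0, 80],
])

```text
time: 11.37
tool_pos: [0.4205, 0.3501, 0.1033]
ee_rot: [-3.135, 0.014, 1.028]
wrist_force: [-0.1, -1.0, -0.8]
width: 0.0798
finger_force: 0.0
```

Emit:
servo_tool([
  [0, 0, 0.3, 0, 0, 0, 80],
  [0, 0, 0.6, 0, 0, 0, 80],
  [0, 0, 0.75, 0, 0, 0, 80],
  [0, 0, 0.8, 0, 0, 0, 80],
  [0, 0, 0.8, 0, 0, 0, 80],
])

```text
time: 11.78
tool_pos: [0.4246, 0.353, 0.0313]
ee_rot: [-3.141, 0.001, 1.029]
wrist_force: [-0.9, -0.2, 0.1]
width: 0.08
finger_force: 0.0
```

Emit:
servo_tool([
  [0, 0, 0.08, 0, 0, 0, 80],
  [0, 0, 0.08, 0, 0, 0, 40],
  [0, 0, 0.08, 0, 0, 0, 30],
  [0, 0, 0.08, 0, 0, 0, 30],
  [0, 0, 0.08, 0, 0, 0, 30],
  [0, 0, 0.08, 0, 0, 0, 30],
  [0, 0, 0.08, 0, 0, 0, 30],
  [0, 0, 0.08, 0, 0, 0, 30],
  [0, 0, 0.08, 0, 0, 0, 30],
])

```text
time: 12.53
tool_pos: [0.4249, 0.3535, 0.0241]
ee_rot: [3.142, -0.001, 1.03]
wrist_force: [-0.8, 0.6, 3.4]
width: 0.0475
finger_force: 29.9
```

Emit:
servo_tool([
  [0, 0, -0.3, 0, 0, 0, 30],
  [0, 0, -0.7, 0, 0, 0, 30],
  [0, 0, -1, 0, 0, 0, 30],
  [0, 0, -1, 0, 0, 0, 30],
  [0, 0, -1, 0, 0, 0, 30],
])

```text
time: 12.95
tool_pos: [0.426, 0.3538, 0.1256]
ee_rot: [3.139, -0.004, 1.03]
wrist_force: [-0.0, -0.6, -0.8]
width: 0.048
finger_force: 29.9
```

Emit:
servo_tool([
  [-0.42, 0.92, 0, 0, 0, 0, 30],
  [-0.42, 0.92, 0, 0, 0, 0, 30],
  [-0.42, 0.92, 0, 0, 0, 0, 30],
])

```text
time: 13.2
tool_pos: [0.4824, 0.2659, 0.1204]
ee_rot: [-3.141, 0.006, 1.028]
wrist_force: [-0.7, 0.3, -1.3]
width: 0.0479
finger_force: 29.9
```

Emit:
servo_tool([
  [-0.42, 0.92, 0, 0, 0, 0, 30],
  [-0.42, 0.92, 0, 0, 0, 0, 30],
  [-0.42, 0.92, 0, 0, 0, 0, 30],
])

```text
time: 13.45
tool_pos: [0.5399, 0.1818, 0.1202]
ee_rot: [-3.14, 0.005, 1.027]
wrist_force: [0.4, -0.5, -1.1]
width: 0.0477
finger_force: 29.9
```

Emit:
servo_tool([
  [-0.42, 0.92, 0, 0, 0, 0, 30],
  [-0.42, 0.92, 0, 0, 0, 0, 30],
  [-0.42, 0.92, 0, 0, 0, 0, 30],
])

```text
time: 13.7
tool_pos: [0.5971, 0.0983, 0.1199]
ee_rot: [-3.14, 0.005, 1.026]
wrist_force: [-1.1, -0.1, -0.9]
width: 0.0479
finger_force: 29.9
```

Emit:
servo_tool([
  [-0.4, 0.91, 0, 0, 0, -0.2, 30],
  [-0.4, 0.91, 0, 0, 0, -0.2, 30],
  [-0.4, 0.91, 0, 0, 0, -0.2, 30],
  [-0.4, 0.91, 0, 0, 0, -0.2, 30],
  [-0.4, 0.91, 0, 0, 0, -0.2, 30],
  [-0.4, 0.91, 0, 0, 0, -0.2, 30],
])

```text
time: 14.2
tool_pos: [0.6524, 0.0227, 0.1211]
ee_rot: [-3.137, 0.0, 1.343]
wrist_force: [-1.1, -0.6, -0.3]
width: 0.048
finger_force: 29.9
```

Run:
```python
from h import *
o=robot.get_obs();print(o["time"],o["tool_pos"],o["ee_rot"],o["joint_positions"],o["finger_force"])
im=snap("wrist","w5")
for t in["roller_a","chock"]:
  for d in robot.find_in(t,"wrist"):print(t,round(d["conf"],2),np.round(d["extent"]),np.round(ray("wrist",d["extent"][:2],.025),3))
c=np.array([.592,-.237]);n=np.array([.2215,.975]);e=np.array([.975,-.2215])
r=o["tool_pos"][:2]-c;print("n,e",r@n,r@e)
```

```text
14.2 [0.65238289 0.02265692 0.12113745] [-3.13723637e+00  2.30645896e-04  1.34349503e+00] [-5.23725199e-02  3.54732775e-01  1.25257184e+00  5.31308288e-04
  1.53861799e+00  1.74911037e-01] 29.89131599664688
chock 0.77 [261. 258.  93. 109.] [ 0.642 -0.032  0.025]
n,e 0.2665403060327985 0.001359314867900932
```

View pics/w5.png

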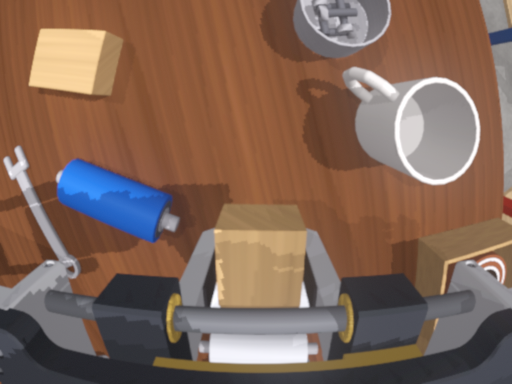

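Emit:
servo_tool([
  [0, 0, 0.3, 0, 0, 0, 30],
  [0, 0, 0.6, 0, 0, 0, 30],
  [0, 0, 0.75, 0, 0, 0, 30],
  [0, 0, 0.85, 0, 0, 0, 30],
  [0, 0, 0.88, 0, 0, 0, 30],
  [0, 0, 0.88, 0, 0, 0, 30],
  [0, 0, 0.88, 0, 0, 0, 30],
])

```text
time: 14.93
tool_pos: [0.6548, 0.0222, 0.0371]
ee_rot: [3.139, -0.0, 1.345]
wrist_force: [-0.7, 0.8, -0.6]
width: 0.0478
finger_force: 29.9
```

Emit:
servo_tool([
  [0, 0, 0.06, 0, 0, 0, 30],
  [0, 0, 0.1, 0, 0, 0, 30],
  [0, 0, 0.125, 0, 0, 0, 30],
  [0, 0, 0.125, 0, 0, 0, 30],
  [0, 0, 0.125, 0, 0, 0, 30],
])

```text
time: 15.35
tool_pos: [0.6544, 0.0218, 0.024]
ee_rot: [3.14, -0.0, 1.344]
wrist_force: [-0.1, 1.0, 4.2]
width: 0.0478
finger_force: 29.9
```

Emit:
servo_tool([
  [-0.04, 0, -0.005, 0, 0, 0, 30],
  [-0.08, 0, -0.005, 0, 0, 0, 30],
  [-0.12, 0, -0.005, 0, 0, 0, 30],
  [-0.16, 0, -0.005, 0, 0, 0, 30],
  [-0.2, 0, -0.005, 0, 0, 0, 30],
  [-0.24, 0, -0.005, 0, 0, 0, 30],
  [-0.28, 0, -0.005, 0, 0, 0, 30],
  [-0.32, 0, -0.005, 0, 0, 0, 30],
  [-0.36, 0, -0.005, 0, 0, 0, 30],
  [-0.4, 0, -0.005, 0, 0, 0, 30],
  [-0.42, 0, -0.005, 0, 0, 0, 30],
  [-0.42, 0, -0.005, 0, 0, 0, 30],
])

```text
time: 16.35
tool_pos: [0.6446, -0.0199, 0.024]
ee_rot: [3.141, 0.0, 1.344]
wrist_force: [-0.1, 1.8, 5.1]
width: 0.0478
finger_force: 29.9
```

Run:
```python
from h import *
o=robot.get_obs();print(o["time"],o["tool_pos"],o["wrist_force"])
im=snap("scene","s1");d=snap("side","d1")
a=cv2.resize(im[190:300,160:290],None,fx=3,fy=3,interpolation=cv2.INTER_CUBIC)
b=cv2.resize(d[120:230,210:340],None,fx=3,fy=3,interpolation=cv2.INTER_CUBIC)
cv2.imwrite("pics/c5.png",np.hstack([a,b])[:,:,::-1])
for d in robot.find_in("roller_a","scene"):print(round(d["conf"],2),np.round(d["extent"]),np.round(ray("scene",d["extent"][:2],.02),3))
c=np.array([.592,-.237]);n=np.array([.2215,.975]);e=np.array([.975,-.2215])
r=o["tool_pos"][:2]-c;print("n,e",r@n,r@e)
```

```text
16.35 [ 0.64460453 -0.0198591   0.02398082] [-0.05625246  1.75559815  5.14534545]
0.82 [211. 245.  22.  43.] [ 0.606 -0.201  0.02 ]
0.75 [229. 241.  24.  37.] [ 0.612 -0.151  0.02 ]
0.72 [122. 178.  39.  27.] [ 0.198 -0.348  0.02 ]
n,e 0.22336427785544932 0.003192705951882799
```

View pics/c5.png

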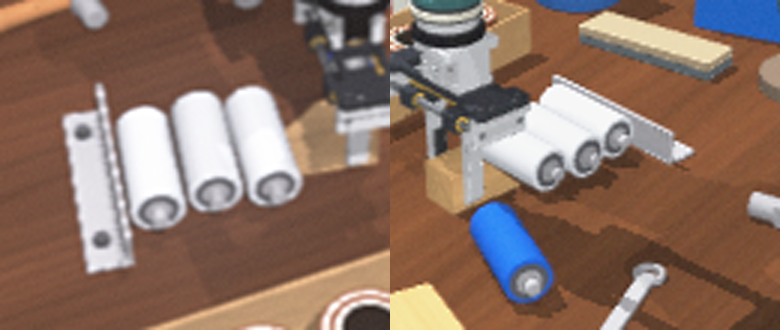

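Emit:
servo_tool([
  [-0.03, 0, -0.005, 0, 0, 0, 30],
  [-0.06, 0, -0.005, 0, 0, 0, 30],
  [-0.09, 0, -0.005, 0, 0, 0, 30],
  [-0.1, 0, -0.005, 0, 0, 0, 30],
  [-0.11, 0, -0.005, 0, 0, 0, 30],
  [-0.12, 0, -0.005, 0, 0, 0, 30],
  [-0.12, 0, -0.005, 0, 0, 0, 30],
])

```text
time: 17.08
tool_pos: [0.6418, -0.0308, 0.024]
ee_rot: [3.141, -0.0, 1.344]
wrist_force: [0.2, 3.6, 4.4]
width: 0.0481
finger_force: 29.9
```

Emit:
servo_tool([
  [-0.01, 0, 0, 0, 0, 0, 30],
  [-0.02, 0, 0, 0, 0, 0, 30],
  [-0.03, 0, 0, 0, 0, 0, 30],
  [-0.03, 0, 0, 0, 0, 0, 30],
])

```text
time: 17.42
tool_pos: [0.641, -0.034, 0.024]
ee_rot: [3.142, 0.001, 1.344]
wrist_force: [-0.0, 2.7, 5.1]
width: 0.048
finger_force: 29.9
```

Emit:
servo_tool([
  [-0.01, 0, 0, 0, 0, 0, 30],
  [-0.02, 0, 0, 0, 0, 0, 30],
  [-0.03, 0, 0, 0, 0, 0, 30],
  [-0.03, 0, 0, 0, 0, 0, 30],
])

```text
time: 17.75
tool_pos: [0.6407, -0.0353, 0.0241]
ee_rot: [3.141, -0.003, 1.344]
wrist_force: [2.0, 6.7, 3.9]
width: 0.0476
finger_force: 29.9
```

Emit:
servo_tool([
  [-0.01, 0, 0, 0, 0, 0, 30],
  [-0.01, 0, 0, 0, 0, 0, 30],
  [-0.02, 0, 0, 0, 0, 0, 30],
  [-0.02, 0, 0, 0, 0, 0, 30],
])

```text
time: 18.08
tool_pos: [0.6406, -0.0355, 0.0243]
ee_rot: [3.141, -0.006, 1.345]
wrist_force: [2.2, 9.3, 3.6]
width: 0.0478
finger_force: 29.9
```

Run:
```python
from h import *
o=robot.get_obs();print(o["time"],o["tool_pos"],o["wrist_force"])
im=snap("scene","s2");d=snap("side","d2")
a=cv2.resize(im[190:300,160:290],None,fx=3,fy=3,interpolation=cv2.INTER_CUBIC)
b=cv2.resize(d[120:230,210:340],None,fx=3,fy=3,interpolation=cv2.INTER_CUBIC)
cv2.imwrite("pics/c6.png",np.hstack([a,b])[:,:,::-1])
```

```text
18.0833 [ 0.64056693 -0.03552237  0.02426709] [2.15349581 9.334685   3.61536749]
```

View pics/c6.png

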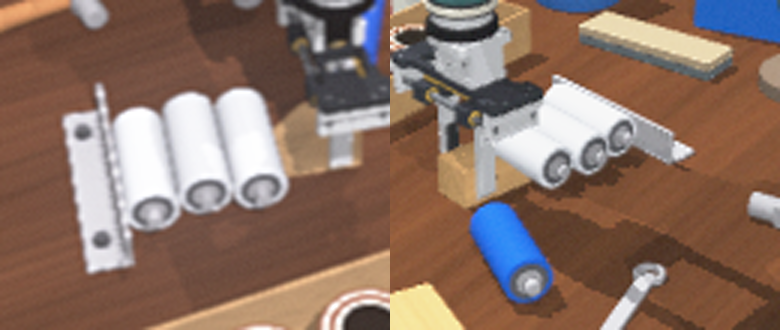

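Emit:
servo_tool([
  [0.02, 0, 0, 0, 0, 0, 30],
  [0.025, 0, 0, 0, 0, 0, 30],
  [0.025, 0, 0, 0, 0, 0, 50],
  [0.025, 0, 0, 0, 0, 0, 54],
  [0.025, 0, 0, 0, 0, 0, 60],
  [0.025, 0, 0, 0, 0, 0, 62],
  [0.025, 0, 0, 0, 0, 0, 62],
])

```text
time: 18.77
tool_pos: [0.6398, -0.0368, 0.0231]
ee_rot: [-3.14, 0.001, 1.343]
wrist_force: [-0.1, 0.0, 0.1]
width: 0.0617
finger_force: 0.0
```

Emit:
servo_tool([
  [0, 0, -0.1, 0, 0, 0, 62],
  [0, 0, -0.3, 0, 0, 0, 62],
  [0, 0, -0.7, 0, 0, 0, 62],
  [0, 0, -1, 0, 0, 0, 62],
  [0, 0, -1, 0, 0, 0, 62],
])

```text
time: 19.18
tool_pos: [0.6448, -0.0369, 0.134]
ee_rot: [3.126, -0.001, 1.344]
wrist_force: [-0.1, 0.2, 1.8]
width: 0.0621
finger_force: 0.0
```

Emit:
servo_tool([
  [0.8, 0, -0.7, 0, 0, 0, 62],
  [0.8, 0, -0.7, 0, 0, 0, 62],
  [0.8, 0, -0.7, 0, 0, 0, 62],
  [0.8, 0, -0.7, 0, 0, 0, 62],
  [0.8, 0, -0.7, 0, 0, 0, 62],
  [0.8, 0, -0.7, 0, 0, 0, 62],
])

```text
time: 19.68
tool_pos: [0.6578, 0.041, 0.1926]
ee_rot: [-3.14, 0.001, 1.344]
wrist_force: [-0.1, 0.1, 0.2]
width: 0.062
finger_force: 0.0
```

Run:
```python
from h import *
o=robot.get_obs();print(o["time"],o["tool_pos"],o["wrist_force"],o["finger_force"])
c=np.array([.592,-.237]);n=np.array([.2215,.975]);e=np.array([.975,-.2215])
for cam in("scene","side","wrist"):
  snap(cam,"f_"+cam)
  for t in["roller_a","chock","stop"]:
    for d in robot.find_in(t,cam):
      p=ray(cam,d["extent"][:2],.025)
      r=p[:2]-c
      if abs(r).max()<.3: print(cam,t,round(d["conf"],2),np.round(d["extent"]),"n,e",(r@n).round(4),(r@e).round(4))
```

```text
19.6833 [0.65775631 0.04099815 0.19259465] [-0.08197233  0.1212011   0.15096126] 0.0
scene roller_a 0.9 [208. 245.  22.  46.] n,e 0.0303 0.0066
scene roller_a 0.62 [227. 242.  20.  36.] n,e 0.0832 0.006
scene chock 0.69 [267. 236.  27.  27.] n,e 0.1975 0.0096
scene stop 0.71 [193. 250.  24.  61.] n,e -0.0132 0.0185
side roller_a 0.61 [276. 160.  34.  28.] n,e 0.0295 0.0025
side chock 0.59 [240. 178.  28.  21.] n,e 0.2 -0.0119
side stop 0.5 [301. 166.  18.  16.] n,e 0.0015 -0.0891
wrist roller_a 0.61 [142. 200. 101.  66.] n,e 0.268 -0.1409
wrist roller_a 0.58 [257. 339.  75.  13.] n,e 0.052 -0.0008
wrist roller_a 0.57 [265. 350.  93.  25.] n,e 0.0284 0.0107
wrist chock 0.8 [263. 255.  45.  64.] n,e 0.1959 0.0077
wrist stop 0.64 [259. 358. 128.  10.] n,e 0.0111 0.0021
```

Run:
```python
from h import *
a=cv2.imread("pics/f_scene.png")[:,:,::-1].astype(int)
for i in range(4): b=robot.snapshot("scene")
print("row change",abs(a-b)[205:285,180:285].mean())
im=cv2.imread("pics/d2.png").astype(int);f=cv2.imread("pics/f_side.png").astype(int)
print("a/b ends change since snug",abs(im-f)[150:190,262:300].mean())
print(robot.close_job())
```

```text
row change 1.3417857142857144
a/b ends change since snug 2.883771929824561
the job is handed in; nothing more can be done
None
```

The job is handed in: the stray roller lies third in the row and the wedge was pushed in until the force rose with no further motion, at an estimated toe distance of 140 mm from the angle, then released; I did not look closely at the row after release, no pass/fail result came back, and I viewed 12 pictures, over the limit of 10.

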